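Tidy the stationery into the desk tray

TASK

Tidy the loose stationery into the black desk tray: the flat marker in the long pen lane, the eraser in the smallest compartment, the roll of tape in the nearly square middle compartment and the stapler in the largest of those three, each resting flat on the tray's floor and the same way up as now. The mouse, the slide clicker and the USB stick look much like them but are computer things: leave them, and the mug, where they are on the desk.

Things in the scene. Friction and masses are not known exactly. Their poses are not given: they have to be found in the camera images.
- tray: black desk tray with a grey felt floor, fixed, any yaw, 268 (x) x 166 (y) x 20 mm. Origin: centre of underside, z up. Walls 4 mm thick, 20 mm high; floor top at z 4. Compartments, inner bounds in mm: pen lane x -130..130, y -79..-9; beside it, y -5..79, three in a row: smallest x -130..-70, middle (nearly square) x -66..22, largest x 26..130. Empty at the start.
- stapler: compact stapler standing on its base: flat black base plate 80 x 28 x 6 mm, above it a steel staple magazine 14 mm wide and a black top arm 78 x 24 mm whose side faces lie at heights of 25 to 37 mm; 39 mm tall over all, about 100 g. Origin: centre of its underside; x along its length to the front, y across, z up.
- tape: roll of cream masking tape lying flat: outer diameter 48 mm, hole 25 mm (cardboard core), 24 mm high, about 45 g. Origin: centre of its underside; z is the roll's axis, up.
- marker: flat-barrelled text marker lying flat (it does not roll): 111 x 24 x 15 mm, grey barrel, black cap with a pocket clip (17 mm high over the clip), about 25 g. Origin: centre of its underside; x along its length to the capped end, y across its 24 mm width, z up.
- eraser: white eraser in a cardboard sleeve, a block 48 x 24 x 14 mm lying flat, about 22 g. Origin: centre of its underside; x along its length, y across its 24 mm width, z up.
- mouse: black computer mouse, 100 x 58 x 36 mm, with scroll wheel; in use on the desk, stays there. Origin: centre of its underside; x to its front.
- clicker: black hand-held slide clicker (presenter), 106 x 26 x 14 mm, two round grey buttons and a small grey switch on top; looks like the marker; stays there. Origin: centre of its underside; x along its length.
- usb_stick: white USB stick with a bare steel plug, 56 x 20 x 10 mm; looks like the eraser; stays there. Origin: centre of its underside, x to the plug.
- mug: white mug, 80 mm across, 92 mm tall, handle at its +y, standing at the side of the work; stays there. Origin: centre of its underside.

How it is judged (in metres and radians):
At the end, for the whole second after the job is handed in: Marker, eraser, tape and stapler each have their origin inside the bounds of their own compartment, underside within 5 mm of the tray's floor, upright within 0.15 rad, released and at rest; mouse, clicker, USB stick and mug are within 30 mm of where they started (x of marker in the frame of tray between -0.13 and 0.13 m and y of marker in the frame of tray between -0.079 and -0.009 m and z of marker in the frame of tray between 0.001 and 0.009 m and angle between each of marker, eraser, tape, stapler's own z axis and vertical below 0.15 rad and linear speed of each of marker, eraser, tape, stapler below 0.01 m/s and angular speed of each of marker, eraser, tape, stapler below 0.1 rad/s and x of eraser in the frame of tray between -0.13 and -0.07 m and y of eraser in the frame of tray between -0.005 and 0.079 m and z of eraser in the frame of tray between 0.001 and 0.009 m and x of tape in the frame of tray between -0.066 and 0.022 m and y of tape in the frame of tray between -0.005 and 0.079 m and z of tape in the frame of tray between 0.001 and 0.009 m and x of stapler in the frame of tray between 0.026 and 0.13 m and y of stapler in the frame of tray between -0.005 and 0.079 m and z of stapler in the frame of tray between 0.001 and 0.009 m and distance of each of mouse, clicker, usb_stick, mug from where it was at the start of the episode below 0.03 m); the robot touches nothing.
It fails at once if the mouse, clicker, USB stick or mug is picked up, pushed away or knocked over (distance of any of mouse, clicker, usb_stick, mug from where it was at the start of the episode above 0.03 m or angle between any of mouse, clicker, usb_stick, mug's own z axis and vertical above 0.5 rad).
It also fails if it takes over 83 s, if anything falls off the work surface, if the arm or the gripper's body presses on something with over 40 N, if the wrist force passes 120 N, or if a joint passes its speed limit or range.

ROBOT

A 7-joint arm with a two-finger parallel gripper is mounted at the origin on the work surface. World frame = base frame: x ahead of the robot, y to its left, z up, the work surface at z = 0. Lengths are in m, angles in degrees, forces in N, time in s.
With the tool pointing down it reaches from about 0.35 to 0.775 m from the base axis. Payload 3.1 kg.
Tool frame: the origin (TCP) lies on the centre line of the jaws, within the pads' length; the fingertips stand 17 mm ahead of it and the grasp point (between the pads) lies 2 mm behind it (robot.tip_reach is the distance from the TCP to the fingertips, in m); z points along the fingers, y is the line along which they close (so a half turn about z gives the same grasp; the last joint's range is limited). The gripper opens to 85 mm and grips with 20 to 120 N. Pads are 22 mm wide; open, the fingers measure 114 mm over their backs; the gripper's body (76 mm by 85 mm) begins 54 mm behind the grasp point. The pads swing forward as they close: fully open they stand 13 mm farther back than shut.
Start: joints at [-2.389, 17.813, 0.802, 86.603, -0.252, 75.585, -1.558], TCP at [0.55, 0, 0.248] pointing down, gripper open.
Joint ranges: [-154.91, 154.91], [-16.99, 109.72], [-72.82, 74.43], [7.12, 147.25], [-82.49, 262.49], [11.32, 116.49], [-174.64, 174.64]. Speed limits (degrees/s): [159.86, 159.86, 180, 180, 180, 180, 180].

INTERFACE

Orientations are given as [roll, pitch, yaw] about the fixed x, y, z axes, in that order (R = Rz(yaw) Ry(pitch) Rx(roll)).
In Python, from station import robot, fingers, vision, workorder, recognise gives the robot as it stands. Calls block until the motion is done:
- robot.move_to(position, orientation): joint-space move of the TCP to a pose.
- robot.line_to(position, orientation=None, velocity=0.15, f_stop=None): straight line of the TCP; orientation=None keeps the orientation; velocity is the mean speed in m/s. With f_stop (N) it stops when the force on the tool has changed by that much, and returns True; else False.
- robot.move_j(angles): joint-space move.
- fingers.gripper_to(opening, force=None): opening from 0.0 (shut) to 1.0 (fully open); force is the grip in N (None keeps the last); returns when the fingers have stopped.
- robot.pause(seconds).
- robot.inverse_kinematics(position, orientation): joint angles nearest the present ones, or None.
- vision.grab_frame(name): name is "scene" or "side" or "wrist"; returns the picture (480x640x3 uint8, red, green, blue); there is no depth.
- vision.calibration(name): a dict with "mtx" (3x3 intrinsics, pixels), "extrinsics" (4x4, takes a point from world to camera coordinates); the wrist camera has in their place "T_tool_cam" (4x4, takes a point from camera to tool coordinates, whose origin is the TCP and whose axes are the flange's). Camera axes: x right, y up, looking along -z (the intrinsics and any distortion apply to the point x, -y, -z); pixel columns grow to the right and rows downward; lengths in m; the calibration is good to about 2 mm. A picture is of the moment at which its call begins: read the wrist's pose just before it. calibration takes no time and is no camera call.
A pose or a line that the arm cannot do raises robot.PlanningError and nothing moves.
- workorder.close_job(): hands the job in; it is judged then, once.
Trained networks look in the newest picture that a camera, given by its name, has taken for a name from the list of things; names that differ only in an ending like _2 or _b are one class to them, and where a whole thing is asked for, a point or a joint stands for the part that bears it (a point fixed in the world has none). Each returns a list of dicts, best first, with "p" (0 to 1); they miss things now and then, are a little off and sometimes report something else, mostly with a low value. They report only what shows in the picture. A call takes as long as a camera call.
- recognise(label, camera): "rect" ([centre column, centre row, width, height] in pixels, round what is visible of it).
Readings, each from a call of its own:
- robot.current_time_s(): time.
- robot.current_joint_positions(): joint angles.
- robot.current_dq(): joint speeds.
- robot.current_joint_torque(): joint torques, N m.
- robot.current_tool_pos(): TCP position.
- robot.current_eef_rot(): TCP orientation.
- robot.current_contact_force(): force on the tool from outside, world axes, zero at the start.
- robot.current_torque(): the same for the moment, N m.
- robot.current_finger_gap(): opening from 0.0 (shut) to 1.0 (fully open).
- robot.current_gripper_force(): force on a finger pad.
Only numpy, scipy, OpenCV 4.12 (cv2) and the standard library are available. Lean on these libraries where they do the work, as an engineer would, in place of code of your own. Each camera call takes 0.05 s, during which the arm holds its last target. There are 200 camera calls.

## Working session

There is one attempt and no reset: what is moved stays moved. The work goes in short steps, each a Python script; the robot and the scene stay as the last script left them, time stands still between calls to the robot, and variables do not carry over. Pictures are saved under pics/ and viewed, at most 14 in all, crops included, and the job is handed in when it is done.

```bash
mkdir -p pics; ls
python3 - <<'E'
from station import robot,vision,recognise
import cv2,numpy as np
for n in("scene","side"):
    im=vision.grab_frame(n); cv2.imwrite(f"pics/{n}0.png",im[:,:,::-1])
    c=vision.calibration(n); print(n,c)
    for l in "tray stapler tape marker eraser mouse clicker usb_stick mug".split():
        print(l,[(np.round(d["rect"]).tolist(),round(d["p"],2)) for d in recognise(l,n)[:2]])
print(vision.calibration("wrist"),robot.current_time_s())
E
```

```text
pics
scene {'mtx': array([[482.22688188,   0.        , 318.61257133],
       [  0.        , 482.22688188, 234.83533746],
       [  0.        ,   0.        ,   1.        ]]), 'extrinsics': array([[ 0.07869926,  0.99685625, -0.00916704, -0.07349221],
       [-0.795818  ,  0.06836068,  0.6016648 ,  0.36266053],
       [ 0.60039998, -0.04005528,  0.79869609, -1.47055589],
       [ 0.        ,  0.        ,  0.        ,  1.        ]])}
tray [([323.0, 270.0, 95.0, 108.0], 0.96), ([192.0, 292.0, 25.0, 19.0], 0.44)]
stapler [([474.0, 249.0, 18.0, 35.0], 0.9)]
tape [([194.0, 291.0, 25.0, 21.0], 0.68)]
marker [([414.0, 198.0, 21.0, 33.0], 0.61)]
eraser [([424.0, 279.0, 20.0, 15.0], 0.66)]
mouse [([128.0, 275.0, 46.0, 35.0], 0.71), ([194.0, 209.0, 10.0, 37.0], 0.45)]
clicker [([193.0, 209.0, 12.0, 38.0], 0.57)]
usb_stick [([190.0, 250.0, 18.0, 17.0], 0.6)]
mug [([483.0, 199.0, 47.0, 48.0], 0.83)]
side {'mtx': array([[460.21667685,   0.        , 323.32248181],
       [  0.        , 460.21667685, 233.83556714],
       [  0.        ,   0.        ,   1.        ]]), 'extrinsics': array([[ 0.98857142,
[... 511 characters left out ...]
], 0.93)]
clicker [([284.0, 342.0, 62.0, 23.0], 0.81)]
usb_stick [([347.0, 337.0, 31.0, 18.0], 0.48)]
mug [([285.0, 162.0, 28.0, 35.0], 0.63), ([347.0, 337.0, 31.0, 17.0], 0.5)]
{'mtx': array([[340.80061757,   0.        , 323.39879161],
       [  0.        , 340.80061757, 233.70163218],
       [  0.        ,   0.        ,   1.        ]]), 'T_tool_cam': array([[-5.80819930e-04,  9.54088434e-01,  2.99524495e-01,
         7.70297219e-02],
       [ 9.99999001e-01,  1.68182833e-04,  1.40341795e-03,
         1.05900932e-03],
       [ 1.28860996e-03,  2.99525011e-01, -9.54087578e-01,
        -1.24685784e-01],
       [ 0.00000000e+00,  0.00000000e+00,  0.00000000e+00,
         1.00000000e+00]])} 1.0
```

```bash
cat > h.py <<'E'
import numpy as np,cv2
from station import robot,fingers,vision,recognise
from scipy.spatial.transform import Rotation as R
F=np.diag([1,-1,-1,1.])
def wristP():
    c=vision.calibration("wrist"); T=np.eye(4)
    T[:3,:3]=R.from_euler("xyz",robot.current_eef_rot(),degrees=True).as_matrix(); T[:3,3]=robot.current_tool_pos()
    return c["mtx"]@(F@np.linalg.inv(T@c["T_tool_cam"]))[:3]
def camP(n):
    c=vision.calibration(n); return c["mtx"]@(F@c["extrinsics"])[:3]
def top(im,P,z,x0,x1,y0,y1,s):
    # image: up=+x, left=+y ; s px per m
    H=np.c_[P[:,0],P[:,1],P[:,2]*z+P[:,3]]
    A=np.array([[0,-1/s,x1],[-1/s,0,y1],[0,0,1]])
    return cv2.warpPerspective(im,np.linalg.inv(H@A),(int((y1-y0)*s),int((x1-x0)*s)))
def uv2w(P,u,v,z):
    H=np.c_[P[:,0],P[:,1],P[:,2]*z+P[:,3]]; w=np.linalg.solve(H,[u,v,1]); return w[:2]/w[2]
E
python3 - <<'E'
from h import *
print(robot.current_eef_rot())
P=wristP(); im=vision.grab_frame("wrist"); cv2.imwrite("pics/w0.png",im[:,:,::-1]); np.save("P0.npy",P)
print(vision.calibration("wrist").keys())
t=top(im,P,0.0,.25,.8,-.42,.42,900); 
s=top(cv2.imread("pics/scene0.png")[:,:,::-1],camP("scene"),0,.2,.8,-.42,.42,900)
cv2.imwrite("pics/t0.png",t[:,:,::-1]);cv2.imwrite("pics/s0.png",s[:,:,::-1])
E
```

```text
[1.79996983e+02 2.58275112e-03 9.00018914e+01]
dict_keys(['mtx', 'T_tool_cam'])
```

View pics/t0.png

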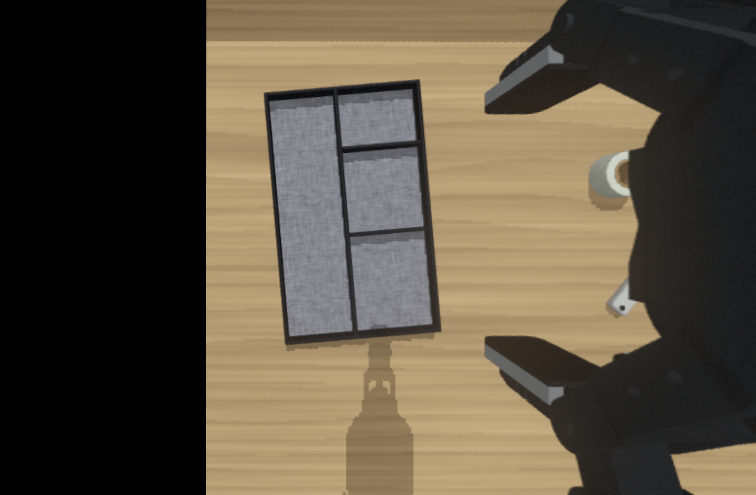

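View pics/s0.png

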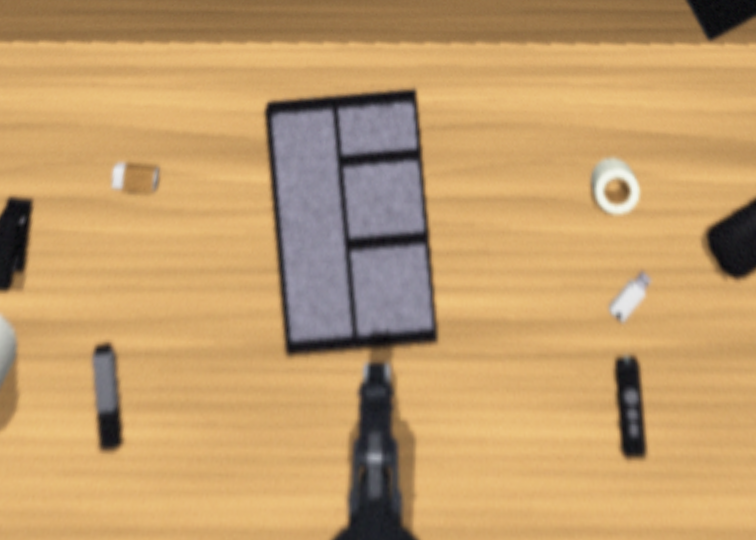

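Run:
```python
from h import *
t0=robot.current_time_s()
robot.move_to([.47,.24,.27],[180,0,90]); print(robot.current_time_s()-t0,robot.current_time_s())
P=wristP(); im=vision.grab_frame("wrist"); cv2.imwrite("pics/w1.png",im[:,:,::-1]); np.save("P1.npy",P)
t=top(im,P,0.015,.25,.72,-.0,.5,1200)
cv2.imwrite("pics/t1.png",t[:,:,::-1])
# tray fit, w0
im0=cv2.imread("pics/w0.png"); P0=np.load("P0.npy")
g=cv2.cvtColor(top(im0,P0,.02,.35,.78,-.1,.2,1000),cv2.COLOR_BGR2GRAY)
cv2.imwrite("pics/g.png",g)
```

```text
0.9999999999999998 2.05
```

View pics/t1.png

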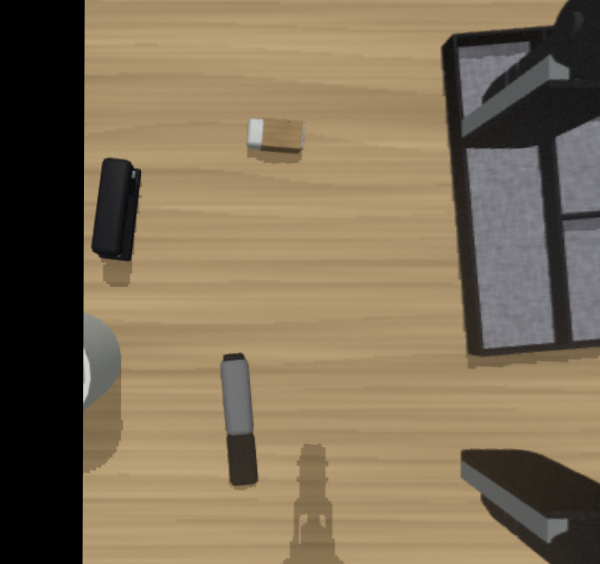

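View pics/g.png

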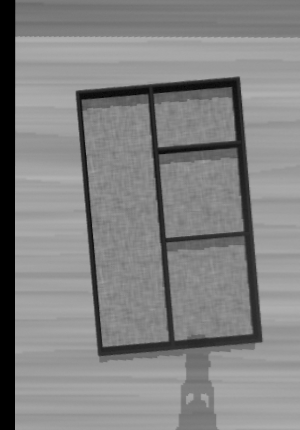

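Run:
```python
from h import *
P1=np.load("P1.npy"); w1=cv2.imread("pics/w1.png"); s0=cv2.imread("pics/scene0.png"); si=cv2.imread("pics/side0.png")
def crop(im,P,z,x,y,h=.07,s=2800):
    t=top(im,P,z,x-h,x+h,y-h,y+h,s); n=t.shape[0]
    for k in range(0,n,28):
        L=10 if (k//28)%2 else 20
        cv2.line(t,(k,0),(k,L//2),(0,0,255),1); cv2.line(t,(0,k),(L//2,k),(0,0,255),1)
    cv2.line(t,(n//2-6,n//2),(n//2+6,n//2),(0,0,255),1);cv2.line(t,(n//2,n//2-6),(n//2,n//2+6),(0,0,255),1)
    return t
c=[crop(w1,P1,.014,.6075,.27),crop(w1,P1,.015,.37,.301),crop(w1,P1,.037,.545,.40),
   crop(s0,camP("scene"),.024,.595,-.26),crop(si,camP("side"),.024,.595,-.26),crop(s0,camP("scene"),.037,.545,.40)]
o=np.vstack([np.hstack(c[:3]),np.hstack(c[3:])]); f=800/o.shape[1]; print(o.shape,f)
cv2.imwrite("pics/c.png",cv2.resize(o,None,fx=f,fy=f,interpolation=cv2.INTER_AREA))
# auto: dark/grey segmentation
for n,z,x,y,h in(("marker",.015,.37,.301,.07),("stapler",.037,.545,.40,.055)):
    t=top(w1,P1,z,x-h,x+h,y-h,y+h,2000); hsv=cv2.cvtColor(t,cv2.COLOR_BGR2HSV)
    m=((hsv[...,1]<60)|(hsv[...,2]<60)).astype(np.uint8) if n=="marker" else ((hsv[...,2]<45)&(t.max(2)>0)).astype(np.uint8)
    k,l,st,_=cv2.connectedComponentsWithStats(m); i=1+st[1:,4].argmax() if n=="stapler" else l[t.shape[0]//2,t.shape[1]//2]
    (a,b),wh,an=cv2.minAreaRect(np.argwhere(l==i)[:,::-1].astype(np.float32))
    print(n,x+h-b/2000,y+h-a/2000,np.array(wh)/2,an)
g=cv2.imread("pics/g.png",0); m=((g<70)&(g>0)).astype(np.uint8); k,l,st,_=cv2.connectedComponentsWithStats(m[:360,30:]); i=1+st[1:,4].argmax()
(a,b),wh,an=cv2.minAreaRect(np.argwhere(l==i)[:,::-1].astype(np.float32)); print("tray",.78-b/1000,.2-(a+30)/1000,wh,an)
for n,r in(("mug",(483,223)),):print(uv2w(camP("scene"),*r,0), uv2w(camP("scene"),483,178,.092))
```

```text
Traceback (most recent call last):
ValueError: all the input array dimensions except for the concatenation axis must match exactly, but along dimension 0, the array at index 0 has size 391 and the array at index 1 has size 392
```

```bash
sed -i 's/(int((y1-y0)\*s),int((x1-x0)\*s))/(round((y1-y0)*s),round((x1-x0)*s))/' h.py
cat > m.py <<'E'
from h import *
P1=np.load("P1.npy"); w1=cv2.imread("pics/w1.png"); s0=cv2.imread("pics/scene0.png"); si=cv2.imread("pics/side0.png")
def crop(im,P,z,x,y,h=.07,s=1900):
    t=top(im,P,z,x-h,x+h,y-h,y+h,s); n=t.shape[0]
    for k in range(0,n,19): cv2.line(t,(k,0),(k,5),(0,0,255),1); cv2.line(t,(0,k),(5,k),(0,0,255),1)
    cv2.line(t,(n//2-6,n//2),(n//2+6,n//2),(0,0,255),1);cv2.line(t,(n//2,n//2-6),(n//2,n//2+6),(0,0,255),1)
    return t
c=[crop(w1,P1,.014,.6075,.27),crop(w1,P1,.015,.37,.301),crop(w1,P1,.037,.545,.40),
   crop(s0,camP("scene"),.024,.595,-.26),crop(si,camP("side"),.024,.595,-.26),crop(s0,camP("scene"),.037,.545,.40)]
o=np.vstack([np.hstack(c[:3]),np.hstack(c[3:])]); print(o.shape)
cv2.imwrite("pics/c.png",o)
for n,z,x,y,h in(("marker",.015,.37,.301,.07),("stapler",.037,.545,.40,.055)):
    t=top(w1,P1,z,x-h,x+h,y-h,y+h,2000); hsv=cv2.cvtColor(t,cv2.COLOR_BGR2HSV)
    m=((hsv[...,1]<60)|(hsv[...,2]<60)).astype(np.uint8) if n=="marker" else ((hsv[...,2]<45)&(t.max(2)>0)).astype(np.uint8)
    k,l,st,_=cv2.connectedComponentsWithStats(m); i=1+st[1:,4].argmax() if n=="stapler" else l[t.shape[0]//2,t.shape[1]//2]
    (a,b),wh,an=cv2.minAreaRect(np.argwhere(l==i)[:,::-1].astype(np.float32))
    print(n,x+h-b/2000,y+h-a/2000,np.array(wh)/2,an)
g=cv2.imread("pics/g.png",0); m=((g<70)&(g>0)).astype(np.uint8); k,l,st,_=cv2.connectedComponentsWithStats(m[:360,30:]); i=1+st[1:,4].argmax()
(a,b),wh,an=cv2.minAreaRect(np.argwhere(l==i)[:,::-1].astype(np.float32)); print("tray",.78-b/1000,.2-(a+30)/1000,wh,an)
print(uv2w(camP("scene"),483,223,0), uv2w(camP("scene"),483,178,.092))
E
python3 m.py
```

```text
(532, 798, 3)
marker 0.3708448181152344 0.301362060546875 [108.87263489  23.25273514] 85.2363510131836
stapler 0.5414230766296387 0.39788461685180665 [31.50482368 77.76977539] 7.125016689300537
tray 0.5638168640136719 0.031449111938476576 (265.8716125488281, 164.0904998779297) 85.08821105957031
[0.45716151 0.45285425] [0.38874549 0.44795363]
```

View pics/c.png

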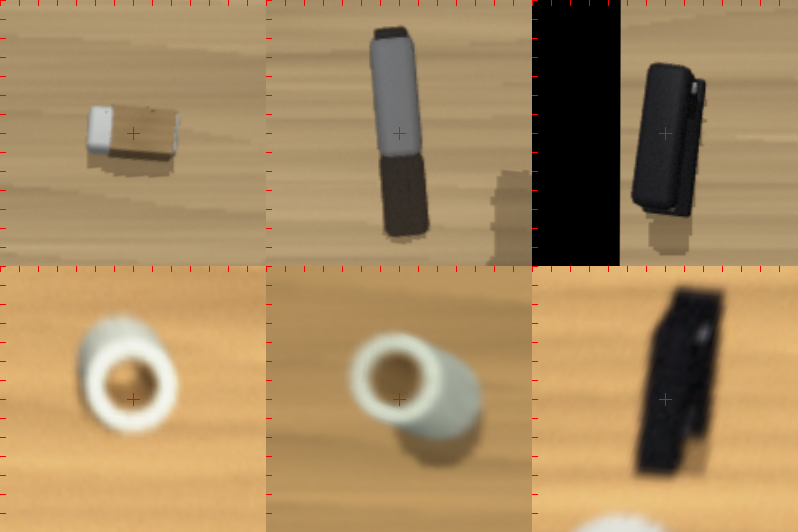

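```bash
cat >> h.py <<'E'
TC=np.array([.5638,.0312]); TY=np.radians(184.9)
def tray(x,y):
    c,s=np.cos(TY),np.sin(TY); return TC+[c*x-s*y,s*x+c*y]
def rep(s): print(s,round(robot.current_time_s(),2),"gap",round(robot.current_finger_gap(),3),"F",round(float(robot.current_gripper_force()),1),np.round(robot.current_tool_pos(),4),flush=True)
def pick(p,yaw,z,o,force,up=.16):
    robot.move_to([*p,up],[180,0,yaw]); fingers.gripper_to(o)
    robot.line_to([*p,z+.03],velocity=.2); print("hit",robot.line_to([*p,z],velocity=.06,f_stop=15))
    fingers.gripper_to(0,force=force); rep("grip")
    robot.line_to([*p,up],velocity=.2); rep("lifted")
def place(p,yaw,z,o,up=.16):
    robot.move_to([*p,up],[180,0,yaw])
    robot.line_to([*p,z+.03],velocity=.2); print("hit",robot.line_to([*p,z],velocity=.05,f_stop=6)); rep("down")
    fingers.gripper_to(o); robot.pause(.2); robot.line_to([*p,up],velocity=.2); rep("released")
E
python3 - <<'E'
from h import *
z=robot.tip_reach+.003; print(z)
pick([.609,.2705],87.4,z,.65,25)
place(tray(-.1,.037),184.9,z+.0055,.47)
im=vision.grab_frame("wrist"); cv2.imwrite("pics/w2.png",im[:,:,::-1])
E
```

```text
0.02
hit False
grip 4.99 gap 0.271 F 25.6 [0.6095 0.2707 0.0206]
lifted 5.84 gap 0.273 F 25.4 [0.608  0.27   0.1584]
hit True
down 8.87 gap 0.266 F 26.0 [0.6655 0.0026 0.0246]
released 10.21 gap 0.471 F 0.0 [0.6657 0.0027 0.1586]
```

View pics/w2.png

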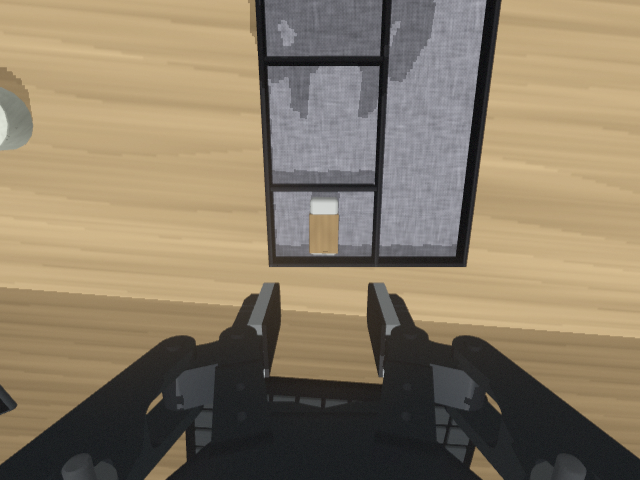

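The eraser lies flat in the smallest compartment (about 324,225). The tape, marker and stapler come next.

Run:
```python
from h import *
z=.028
pick([.604,-.259],94.9,z,.9,30)
place(tray(-.022,.037),94.9,z+.0055,.66)
z=.0205
pick([.3708,.3014],184.5,z,.65,25)
place(tray(0,-.044),184.9,z+.0055,.42)
P=wristP(); im=vision.grab_frame("wrist"); cv2.imwrite("pics/w3.png",im[:,:,::-1]); np.save("P3.npy",P)
```

```text
hit False
grip 13.45 gap 0.537 F 31.0 [ 0.6047 -0.2593  0.0289]
lifted 14.26 gap 0.54 F 30.8 [ 0.6029 -0.2586  0.1583]
hit True
down 16.51 gap 0.54 F 31.2 [ 0.5878 -0.0037  0.0328]
released 17.77 gap 0.661 F 0.0 [ 0.5879 -0.0038  0.1589]
hit False
grip 21.12 gap 0.271 F 25.6 [0.3712 0.3018 0.0209]
lifted 21.97 gap 0.27 F 25.3 [0.3701 0.3005 0.1589]
hit True
down 24.39 gap 0.272 F 25.8 [0.5591 0.0747 0.025 ]
released 25.7 gap 0.413 F 0.0 [0.5591 0.0747 0.1588]
```

View pics/w3.png

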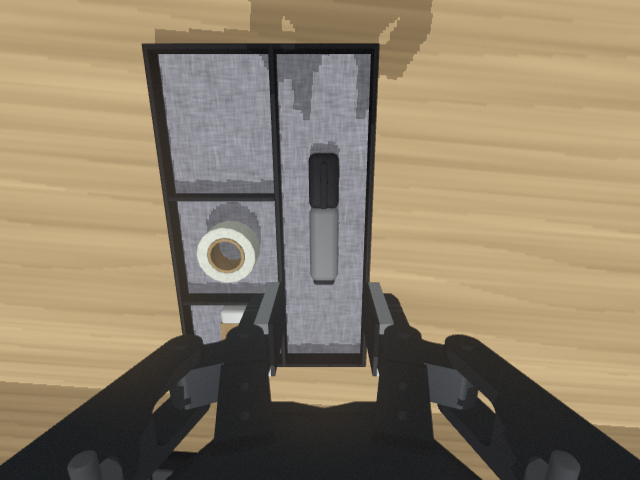

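The tape (226,254) and the marker (323,215) lie flat in their compartments. The stapler is next.

Run:
```python
from h import *
z=.039
pick([.5434,.4010],173.2,z,.7,40)
place(tray(.078,.037),184.9,z+.0055,.5,up=.19)
robot.move_to([.55,-.1,.25],[180,0,90])
robot.pause(.3)
P=wristP(); im=vision.grab_frame("wrist"); np.save("P4.npy",P)
s=vision.grab_frame("scene")
cv2.imwrite("pics/w4.png",np.hstack([cv2.resize(im,(400,300)),cv2.resize(s[110:430,80:560],(400,300))])[:,:,::-1]); rep("end")
```

```text
hit False
grip 29.02 gap 0.267 F 40.3 [0.5437 0.4015 0.0397]
lifted 29.78 gap 0.268 F 39.9 [0.5426 0.4001 0.1583]
hit True
down 32.68 gap 0.27 F 40.6 [ 0.4882 -0.0125  0.0435]
released 34.09 gap 0.5 F 0.0 [ 0.4883 -0.0124  0.1889]
end 35.77 gap 0.502 F 0.0 [ 0.55 -0.1   0.25]
```

View pics/w4.png

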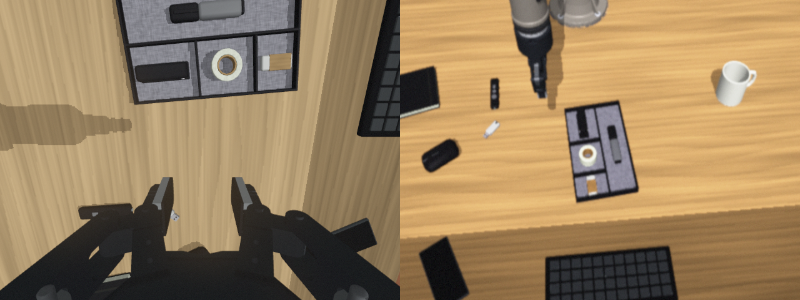

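All four things lie flat in their compartments: stapler (162,72), tape (227,65), eraser (277,62) and marker (205,10). The mouse, clicker, USB stick and mug look undisturbed, so I am handing in.

```bash
python3 -c "
from station import workorder
print(workorder.close_job())"
```

```text
the job is handed in; nothing more can be done
None
```

The job is handed in (no verdict was returned): marker, eraser, tape and stapler lie flat in their own compartments, and the mouse, clicker, USB stick and mug were left untouched, at about 36 s of the 83 s limit.

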